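Fit the circuit board and snap the cover on the control box

TASK

Finish the control box: lift the circuit board out of the black rack and slide it down into the narrow pair of card guides in the open box, the pair that fits its thickness, until it stands on the box floor. Then set the grey cover squarely over the box, let go of it, and press it straight down from above until it is fully home and all four clip arms have snapped under the rim. Leave the loose tools on the bench where they lie.

Things in the scene. Friction and masses are not known exactly. Their poses are not given: they have to be found in the camera images.
- enclosure: Open grey metal box fixed to a dark plate (168 x 120 x 8 mm). Origin: centre of the plate's underside, on the bench; x along the box's long side, z up. Box outside 130 (x) x 88 (y) mm, walls 4 mm, floor top at z = 12, top edge at z = 56 mm. An outward rim along both long sides (out to y = +-48, z = 38 to 43 mm) takes the cover's hooks. A black socket stands out of the -y side.
- narrow_guide (a point): Box floor midway between the two narrow card guides: at (0, -13, 12) mm of the enclosure, axes as there. Guides are upright slots between ribs on both end walls, ribs 48 mm high over the bench, from x = +-51 mm to the wall, mouths flared 3 mm a side. Narrow pair 6.5 mm wide, fits the board; wide pair, 12 mm, at y = +13 mm, is for a thicker part: not used.
- board_rack: Black rack fixed on the bench, 130 (x) x 80 (y) mm, fins 33 mm high. Origin: centre of its underside, z up. The board starts upright in the middle of three slots (slot along x, 6.5 mm wide, at y = 0), its lower edge 6 mm above the bench.
- board: Green circuit board, stands upright, 0.12 kg. Origin: middle of its bevelled lower edge; x along the board, z up. 4 mm thick (y), 118 mm wide up to z = 36 mm and 96 mm wide above, 72 mm tall. Chips stand out up to 4 mm on the -y face, all below z = 34 mm. Either face may point either way in the box. Home: origin on point narrow_guide.
- board_bar (a point): Centre of the aluminium stiffener bar on the board's top edge, the place to grip it (across y): bar 72 (x) x 10 (y) x 16 (z) mm. The point is 66 mm above the board's lower edge, 6 mm below its top; axes as the board. Fully home it is 78 mm above the enclosure's origin.
- cover: Light grey cover, 0.29 kg, stands on its two end skirts. Origin: centre between the skirts' lower ends; x long axis, z up. Flange 140 x 104 mm, underside z = 38, top z = 42 mm. Skirts (inside faces x = +-67 mm, flared below) go outside the box's end walls; four sprung clip arms with inward hooks hang at x = +-42, y = +-51 mm. Fits either way round. Home: origin 18 mm above the enclosure's.
- cover_dome (a point): Centre of the cover's raised dome at grip height: cover z = 66 mm, 8 mm below the flat top. Dome 120 (x) x 60 (y) x 32 mm; grip it across y. Axes as the cover. Set loosely over the box, hooks resting on the rim, the point is 94 to 99 mm above the enclosure's origin; fully home 84 mm. Pushing down on the middle of the top with 12 to 20 N snaps all four hooks.
- clip0 (a joint): Clip arm of the cover, 20 mm wide, hinged at the edge of the flange at x = -42, y = -51 mm (cover axes). Radians: 0 = hanging straight (sprung to this), grows as its lower end is pushed outward; about 0.15 while the hook rides over the rim, back below 0.04 once it has snapped under it. An arm that lags is snapped by pressing the dome near it.
- clip1 (a joint): Clip arm of the cover, 20 mm wide, hinged at the edge of the flange at x = +42, y = -51 mm (cover axes). Radians: 0 = hanging straight (sprung to this), grows as its lower end is pushed outward; about 0.15 while the hook rides over the rim, back below 0.04 once it has snapped under it. An arm that lags is snapped by pressing the dome near it.
- clip2 (a joint): Clip arm of the cover, 20 mm wide, hinged at the edge of the flange at x = -42, y = +51 mm (cover axes). Radians: 0 = hanging straight (sprung to this), grows as its lower end is pushed outward; about 0.15 while the hook rides over the rim, back below 0.04 once it has snapped under it. An arm that lags is snapped by pressing the dome near it.
- clip3 (a joint): Clip arm of the cover, 20 mm wide, hinged at the edge of the flange at x = +42, y = +51 mm (cover axes). Radians: 0 = hanging straight (sprung to this), grows as its lower end is pushed outward; about 0.15 while the hook rides over the rim, back below 0.04 once it has snapped under it. An arm that lags is snapped by pressing the dome near it.
- screwdriver: Bystander: screwdriver with orange handle, 166 mm long, lying on the bench. Origin at its middle, underside. Leave it.
- brush: Bystander: black antistatic brush, 157 mm long, lying on the bench. Origin at its middle, underside. Leave it.

How it is judged (in metres and radians):
On the way, in this order (a step that is already met when the one before it is completed fails the run):
1. the board stands fully down in the narrow card guides and is let go (x of board_bar in the frame of enclosure between -0.006 and 0.006 m and y of board_bar in the frame of enclosure between -0.019 and -0.007 m and z of board_bar in the frame of enclosure below 0.0815 m and angle between board_bar's own z axis and vertical below 0.12 rad and contact force between the fingers and board below 0.1 N), for 0.2 s.
2. the cover lies squarely over the box, let go, its hooks still resting on the rim (x of board_bar in the frame of enclosure between -0.006 and 0.006 m and y of board_bar in the frame of enclosure between -0.019 and -0.007 m and z of board_bar in the frame of enclosure below 0.0815 m and angle between board_bar's own z axis and vertical below 0.12 rad and horizontal distance between cover_dome and enclosure below 0.006 m and angle between cover_dome's own z axis and vertical below 0.1 rad and angle between the x axis of cover_dome and the x axis of enclosure, either way round below 0.08 rad and z of cover_dome in the frame of enclosure between 0.089 and 0.102 m and contact force between the fingers and cover below 0.1 N), for 0.2 s.
3. the cover is pressed home and all four clip arms have snapped under the rim (x of board_bar in the frame of enclosure between -0.006 and 0.006 m and y of board_bar in the frame of enclosure between -0.019 and -0.007 m and z of board_bar in the frame of enclosure below 0.0815 m and angle between board_bar's own z axis and vertical below 0.12 rad and horizontal distance between cover_dome and enclosure below 0.005 m and angle between cover_dome's own z axis and vertical below 0.04 rad and z of cover_dome in the frame of enclosure below 0.0865 m and value of joint each of clip0, clip1, clip2, clip3 below 0.06 rad), for 0.2 s.
At the end, for the whole second after the job is handed in: Board upright in the narrow guides (bar within 6 mm of the guide's centre line both ways, at most 3.5 mm above fully home); cover centred within 5 mm, level, at most 2.5 mm above fully home, all four clip arms back within 0.06 rad of straight; both at rest (all of step 3 and linear speed of each of cover, board below 0.01 m/s); the robot touches nothing.
It fails at once if the screwdriver is shoved more than 30 mm (distance of screwdriver from where it was at the start of the episode above 0.03 m).
It fails at once if the brush is shoved more than 30 mm (distance of brush from where it was at the start of the episode above 0.03 m).
It also fails if it takes over 61 s, if anything falls off the work surface, if the arm or the gripper's body presses on something with over 40 N, if the wrist force passes 120 N, or if a joint passes its speed limit or range.

ROBOT

A 6-joint arm with a two-finger parallel gripper is mounted at the origin on a cart in front of the work surface, level with it; the furniture and walls round the work are solid. World frame = base frame: x ahead of the robot, y to its left, z up, the work surface at z = 0. Lengths are in mm, angles in degrees, forces in N, time in s.
With the tool pointing down it reaches from about 300 to 775 mm from the base axis. Payload 14.6 kg.
Tool frame: the origin (TCP) lies at the centre of the arm's flange, where the gripper is bolted on; the fingertips stand 199 mm ahead of it and the grasp point (between the pads) lies 180 mm ahead of it; z points along the fingers, y is the direction in which the jaws open and shut (so a half turn about z gives the same grasp; the last joint's range is limited). The gripper opens to 94 mm and grips with 3 to 60 N. Pads are 16 mm wide; open, the fingers measure 119 mm over their backs; the gripper's body (75 mm by 177 mm) begins 78 mm behind the grasp point.
Start: joints at [66.142, 17.183, 87.147, -0, 75.671, -3.816], TCP at [188.488, 516.685, 404.646] pointing down, gripper open.
Joint ranges: [-173.82, 173.82], [-45.26, 126.66], [13.44, 144.39], [-59.66, 239.66], [0, 175.72], [-146.38, 146.38]. Speed limits (degrees/s): [127.2, 127.2, 147.25, 180, 180, 180].

INTERFACE

Orientations are given as a 3x3 rotation matrix whose columns are the frame's x, y, z axes.
In Python, from workcell import get_state, imaging, manip, cut_out gives the robot as it stands.
- The arm moves only by the shell command python3 -m handwheel 'ROWS' [OPENING]. ROWS is JSON, a list of rows, each a list of 6 numbers: the shift along the tool's x, y, z in m, then the turn, a rotation vector about the tool's x, y, z in degrees. In form: [[x, y, z, ax, ay, az], ...]. A call has 1 to 12 rows; each row shifts and turns the commanded pose from where the row before left it, along the tool's axes as they then stand; what a row does not reach is not made up. A row lasts 1/10 s, in which the tool goes at most 50 mm and 8.59 degrees, less where a joint would pass 70% of its speed; a pose out of reach is approached as far as the arm can. A call with a gripper value outside its range is refused whole. OPENING is the opening, from -1 (shut) to 1 (fully open), so that 0 is half open, set as the call begins (- or left out, the last holds). The fingers move at their own pace and stop on an object; the grip force is fixed at half the most. Time passes only in rows, so rows that do not move let the fingers close. It gives the time, the measured TCP pose, the force and the opening at its end, in the units of the state.
- get_state(): the state, without advancing time (a new reading comes with each control period).
- imaging.snapshot(name): name is "side" or "top" or "wrist"; returns (picture, depth): 420x560x3 uint8, red, green, blue; 420x560 float32, mm along the optical axis (not along the pixel's ray), 0 where there is no reading.
- imaging.calibration(name): a dict with "camera_matrix" (3x3 intrinsics, pixels), "view" (4x4, takes a point from world to camera coordinates); the wrist camera has in their place "tool_from_camera" (4x4, takes a point from camera to tool coordinates, whose origin is the TCP and whose axes are the flange's). Camera axes: x right, y up, looking along -z (the intrinsics and any distortion apply to the point x, -y, -z); pixel columns grow to the right and rows downward; lengths in mm; the calibration is good to about 2 mm. A picture is of the moment at which its call begins: read the wrist's pose just before it. calibration takes no time and is no camera call.
- manip.sign_off(): hands the job in, once; it reports no verdict.
Trained networks look in the newest picture that a camera, given by its name, has taken for a name from the list of things; names that differ only in an ending like _2 or _b are one class to them, and where a whole thing is asked for, a point or a joint stands for the part that bears it (a point fixed in the world has none). Each returns a list of dicts, best first, with "conf" (0 to 1); they miss things now and then, are a little off and sometimes report something else, mostly with a low value. They report only what shows in the picture. A call takes as long as a camera call.
- cut_out(name, camera): "mask" (420x560 bool, what is visible of it) and "xy" ([column, row] in pixels, amid what is visible of it).
The state is a dict: "time_s": time; "q": joint angles; "dq": joint speeds; "effort": joint torques, N m; "tcp_pos": TCP position; "tcp_rot": TCP orientation; "ft_force": force on the tool from outside, world axes, zero at the start; "moment": the same for the moment, N m; "grip_width": finger opening in mm.
Only numpy, scipy, OpenCV 4.12 (cv2) and the standard library are available. Lean on these libraries where they do the work, as an engineer would, in place of code of your own. Each camera call takes 0.05 s, during which the arm holds its last target.

## Working session

There is one attempt and no reset: what is moved stays moved. The work goes in short steps, Python scripts to look and compute and a shell command to move; the robot and the scene stay as the last step left them, time stands still between calls to the robot, and variables do not carry over. Pictures are saved under pics/ and viewed, and the job is handed in when it is done.

```bash
ls; mkdir -p pics
python3 - <<'E'
from workcell import get_state, imaging, manip, cut_out
import cv2,numpy as np
s=get_state();print(s)
for n in ["top","side","wrist"]:
    p,d=imaging.snapshot(n); cv2.imwrite(f"pics/{n}0.png",p[:,:,::-1]); np.save(f"pics/{n}0.npy",d)
    c=imaging.calibration(n);print(n,{k:np.round(v,4).tolist() if not isinstance(v,(str,dict)) else v for k,v in c.items()})
E
```

```text
pics
{'time_s': 0.0, 'q': array([ 6.61432387e+01,  1.72169940e+01,  8.71815202e+01, -2.33376801e-03,
        7.56689223e+01, -3.81744536e+00]), 'dq': array([ 0.00360384, -0.02418712,  0.04785062,  0.05547802,  0.07970468,
       -0.00010547]), 'effort': array([ 1.95112414e-03, -5.31812847e+01, -3.52731800e+01,  7.09411665e-02,
        2.43060436e-02, -8.87274109e-05]), 'tcp_pos': array([188.47204066, 516.6652934 , 404.06410797]), 'tcp_rot': array([[-9.39461162e-01,  3.42655120e-01, -4.39941839e-04],
       [ 3.42655400e-01,  9.39460528e-01, -1.09238650e-03],
       [ 3.89961634e-05, -1.17700314e-03, -9.99999307e-01]]), 'ft_force': array([ 0.00358595, -0.83620635, -0.25092518]), 'moment': array([-0.02355537,  0.01370167, -0.03903058]), 'grip_width': 93.88413228704862}
top {'camera_matrix': [[417.7873, 0.0, 284.4179], [0.0, 417.7873, 213.5708], [0.0, 0.0, 1.0]], 'view': [[-0.014, -0.9994, 0.0311, 173.8974], [0.9939, -0.0105, 0.11, -537.3638], [-0.1096, 0.0324, 0.9934, -866.5436], [0.0, 0.0, 0.0, 1.0]]}
side {'camera_matrix': [[469.5795, 0.0, 278.404], [0.0, 469.5795, 218.7206], [0.0, 0.0, 1.0]], 'view': [[-1.0, 0.0075, -0.0046, 507.3694], [-0.0079, -0.5327, 0.8463, 46.5019], [0.0039, 0.8463, 0.5328, -1113.9414], [0.0, 0.0, 0.0, 1.0]]}
wrist {'camera_matrix': [[294.7633, 0.0, 281.0049], [0.0, 294.7633, 212.0858], [0.0, 0.0, 1.0]], 'tool_from_camera': [[0.0003, 0.967, 0.255, 73.4104], [1.0, -0.0001, -0.0006, -1.0065], [-0.0006, 0.255, -0.967, 19.8787], [0.0, 0.0, 0.0, 1.0]]}
```

View pics/top0.png

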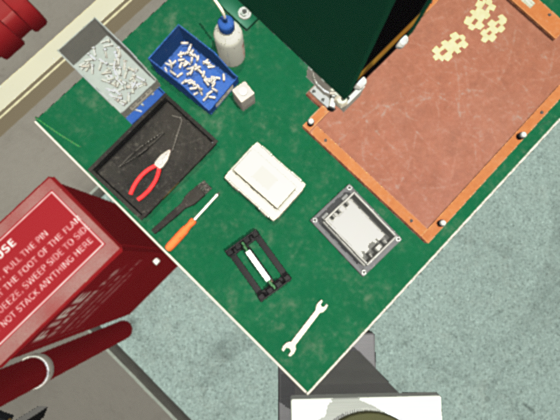

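View pics/side0.png

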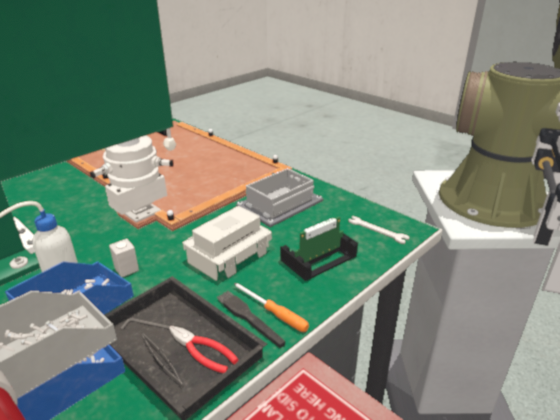

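View pics/wrist0.png

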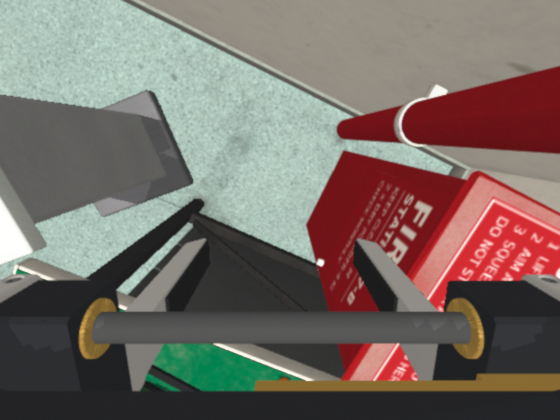

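Run:
```python
from workcell import get_state, imaging, manip, cut_out
import cv2,numpy as np
for n in ["top"]:
    d=np.load("pics/top0.npy")
    for name in ["enclosure","board_rack","board","board_bar","cover","screwdriver","brush"]:
        for r in cut_out(name,n)[:2]:
            print(n,name,round(r["conf"],2),r["xy"],r["mask"].sum()); 
            np.save(f"pics/m_{n}_{name}.npy",r["mask"]) if r["conf"]>0.5 else 0
```

```text
top enclosure 0.76 [355.8, 230.6] 4049
top board_rack 0.92 [245.8, 271.0] 1138
top board 0.77 [257.7, 266.1] 288
top board 0.17 [356.5, 230.8] 4196
top board_bar 0.58 [258.1, 266.7] 279
top cover 0.8 [266.9, 181.5] 3261
top cover 0.48 [260.4, 269.3] 239
top screwdriver 0.86 [183.9, 234.4] 435
top brush 0.69 [259.1, 265.1] 282
top brush 0.57 [188.1, 201.7] 702
```

The top view shows the rack with the board at about (258,266), the box at (356,231), the cover at (267,182), and the screwdriver and brush at (190,220). The arm is out of frame on the left, over the red cabinet.

```bash
cat > h.py <<'E'
from workcell import get_state, imaging, manip, cut_out
import cv2,numpy as np
def snap(n,fn):
    s=get_state(); p,d=imaging.snapshot(n); cv2.imwrite(f"pics/{fn}.png",p[:,:,::-1]); np.save(f"pics/{fn}.npy",d)
    V=cam2w(n,s); np.save(f"pics/{fn}_V.npy",V); return p,d,V,s
def cam2w(n,s=None):
    c=imaging.calibration(n)
    if n!="wrist": return np.linalg.inv(np.array(c["view"]))
    T=np.eye(4);T[:3,:3]=s["tcp_rot"];T[:3,3]=s["tcp_pos"]
    return T@np.array(c["tool_from_camera"])
def cloud(n,d,V):
    K=np.array(imaging.calibration(n)["camera_matrix"])
    v,u=np.mgrid[:d.shape[0],:d.shape[1]]
    P=np.stack([(u-K[0,2])*d/K[0,0],-(v-K[1,2])*d/K[1,1],-d,np.ones_like(d)],-1)
    W=(P@V.T)[...,:3]; W[d<=0]=np.nan; return W
def proj(n,V,X):
    K=np.array(imaging.calibration(n)["camera_matrix"])
    X=np.atleast_2d(X); c=(np.c_[X,np.ones(len(X))]@np.linalg.inv(V).T)
    return np.c_[K[0,2]+K[0,0]*c[:,0]/-c[:,2],K[1,2]+K[1,1]*(-c[:,1])/-c[:,2]]
def rect(P):
    r=cv2.minAreaRect(P[:,:2].astype(np.float32)); b=cv2.boxPoints(r)
    e=b[1]-b[0] if np.linalg.norm(b[1]-b[0])>np.linalg.norm(b[2]-b[1]) else b[2]-b[1]
    return np.round(r[0],1),np.round(sorted(r[1]),1),round(np.degrees(np.arctan2(e[1],e[0]))%180,2)
E
python3 - <<'E'
from h import *
d=np.load("pics/top0.npy");W=cloud("top",d,cam2w("top"))
print("bench",np.nanmedian(W[300:320,230:250,2]), W[350,300])
for name,zs in [("board",[(60,90)]),("board_rack",[(25,40)]),("enclosure",[(50,62),(4,11)]),("cover",[(68,82),(36,48)]),("screwdriver",[(3,50)]),("brush",[(3,50)])]:
    m=np.load(f"pics/m_top_{name}.npy"); P=W[m]; P=P[~np.isnan(P[:,2])]
    print(name,np.histogram(P[:,2],bins=np.arange(-5,95,5))[0])
    for a,b in zs:
        Q=P[(P[:,2]>a)&(P[:,2]<b)]
        if len(Q)>10: print("   ",a,b,len(Q),np.round(np.median(Q,0),1),rect(Q))
E
```

```text
bench 0.1215256166343579 [250.4728721  137.48440271   2.8326122 ]
board [  0  10  18   0   2  10   5   4   6  13   0   1   1   1   4   5 181  26
   0]
    60 90 217 [431.6 222.8  78.4] (array([431.7, 223.8]), array([10.1, 94.9]), np.float32(35.39))
board_rack [ 13 159 544  23  11  15  20 288  58   3   0   0   0   0   0   0   0   0
   0]
    25 40 366 [409.5 222.7  33.3] (array([431.3, 224.5]), array([ 80.2, 128.8]), np.float32(35.96))
enclosure [   0   18  921 1775  213   59   52   67   60  207  183  156  315    5
    0    0    0    0    0]
    50 62 476 [501.9   8.   56. ] (array([505.2,  11.1]), array([ 88.5, 130.3]), np.float32(42.16))
    4 11 1206 [494.8  32.2   8.9] (array([505.6,  11.5]), array([119.9, 167.1]), np.float32(42.37))
cover [   0    6    0    1    0    4    8   18   87 1239  106   22   15   19
   21 1005  701    0    0]
    68 82 1712 [607.8 207.6  74.7] (array([608.7, 208.1]), array([ 60.5, 120.4]), np.float32(47.64))
    36 48 1423 [598.1 207.4  42.6] (array([608.7, 208.1]), array([106.1, 142.1]), np.float32(47.76))
screwdriver [ 24  21  13 135 207  34   0   0   0   0   0   0   0   0   0   0   0   0
   0]
    3 50 389 [501.5 386.4  16.3] (array([527.5, 366.8]), array([ 18.8, 160.9]), np.float32(139.26))
brush [  8  45 314 333   0   0   0   0   0   0   0   0   0   0   0   0   0   0
   0]
    3 50 676 [568.7 377.9  10. ] (array([555.6, 390.8]), array([ 29.6, 156.5]), np.float32(134.88))
```

```bash
python3 - <<'E'
from h import *
d=np.load("pics/top0.npy");W=cloud("top",d,cam2w("top"))
for uv in [(345,85),(300,40),(260,15),(400,20),(348,96),(420,5),(228,30),(345,90)]: print(uv,np.round(W[uv[1],uv[0]],0))
m=W[...,2]>110
print("high pts near", np.nanmin(W[m][:,0]))
ys=W[m]; q=ys[(ys[:,1]<350)&(ys[:,1]>-200)]; print(len(q), q.min(0) if len(q) else 0, q.max(0) if len(q) else 0)
p=cv2.imread("pics/top0.png"); c=cv2.resize(p[160:300,200:420],None,fx=3.6,fy=3.6,interpolation=cv2.INTER_CUBIC); cv2.imwrite("pics/z.png",c)
s=get_state(); print(s["tcp_pos"])
E
python3 -m handwheel '[[0,0,0,0,0,8.5],[0,0,0,0,0,8.5],[0,0,0,0,0,8.5],[0,0,0,0,0,8.5],[0,0,0,0,0,8.5],[0,0,0,0,0,8.5],[0,0,0,0,0,8.5],[0,0,0,0,0,8.5],[0,0,0,0,0,8.5],[0,0,0,0,0,8.5],[0,0,0,0,0,8.5],[0,0,0,0,0,8.5]]' 1
```

```text
(345, 85) [725.  73. 261.]
(300, 40) [797. 146. 270.]
(260, 15) [862. 211. 234.]
(400, 20) [777.  10. 361.]
(348, 96) [733.  55. 193.]
(420, 5) [819. -31. 332.]
(228, 30) [894. 277. 132.]
(345, 90) [722.  70. 247.]
high pts near 197.38203570081907
11105 [716.51541982 -61.07545349 110.04574699] [929.7065168  301.30616524 497.48056824]
[188.49580946 516.67093186 404.62253824]
time_s: 1.7
tcp_pos: [188.5, 516.7, 404.7]
tcp_rot: [[0.536, 0.844, -0.0], [0.844, -0.536, -0.0], [-0.0, -0.0, -1.0]]
ft_force: [-0.3, -0.5, -0.4]
grip_width: 94.4
```

View pics/z.png

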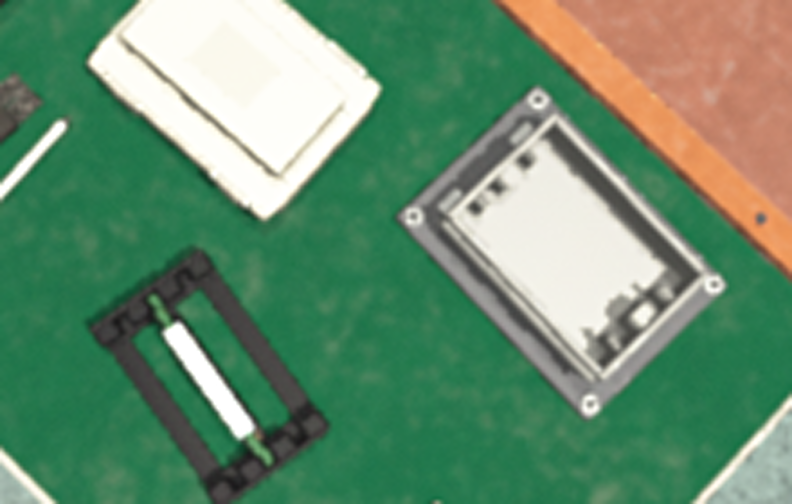

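```bash
python3 -m handwheel '[[0,0,0,0,0,7.2],[0,0,0,0,0,7.2],[0,0,0,0,0,7.2],[0.003,0.04,0,0,0,0],[0.003,0.048,0,0,0,0],[0.003,0.048,0,0,0,0],[0.003,0.048,0,0,0,0],[0.003,0.048,0,0,0,0],[0.003,0.048,0,0,0,0],[0.003,0.048,0,0,0,0],[0.003,0.048,0,0,0,0],[0,0.005,0,0,0,0]]'
python3 -m handwheel '[[0,0,0,0,0,0],[0,0,0,0,0,0]]'
python3 - <<'E'
from h import *
p,d,V,s=snap("wrist","w1"); print(s["tcp_pos"],s["tcp_rot"],s["q"])
for name in ["board","board_rack","enclosure"]:
    for r in cut_out(name,"wrist")[:2]: print(name,r["conf"],r["xy"])
E
```

```text
time_s: 2.9
tcp_pos: [435.9, 220.8, 404.6]
tcp_rot: [[0.808, 0.589, 0.0], [0.589, -0.808, -0.0], [0.0, 0.001, -1.0]]
ft_force: [0.4, 1.1, 0.3]
grip_width: 94.1
time_s: 3.1
tcp_pos: [433.2, 224.8, 404.6]
tcp_rot: [[0.805, 0.593, -0.0], [0.593, -0.805, 0.0], [-0.0, -0.0, -1.0]]
ft_force: [-0.1, -0.5, 0.3]
grip_width: 93.7
[433.17232681 224.78334388 404.63828615] [[ 8.04992558e-01  5.93284870e-01 -2.11182538e-04]
 [ 5.93284899e-01 -8.04992556e-01  1.13431507e-04]
 [-1.02703174e-04 -2.16602929e-04 -9.99999971e-01]] [2.31232642e+01 9.25346551e+00 9.69029745e+01 1.11694309e-02
 7.38521358e+01 7.67296947e+01]
board 0.92 [283.3, 198.4]
board_rack 0.59 [259.8, 199.1]
board_rack 0.36 [243.5, 17.6]
enclosure 0.6 [443.5, 232.8]
```

View pics/w1.png

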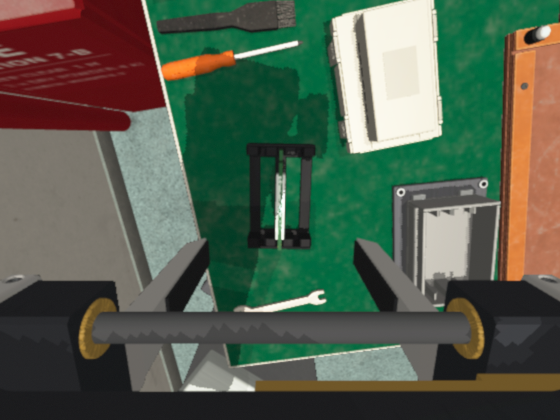

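Run:
```python
from h import *
p=cv2.imread("pics/w1.png"); d=np.load("pics/w1.npy"); V=np.load("pics/w1_V.npy"); W=cloud("wrist",d,V)
print("bench",np.nanmedian(W[100:130,200:240,2]))
m=np.zeros(d.shape,bool); m[135:260,240:325]=1
for a,b in [(72,84),(28,38)]:
    Q=W[m&(W[...,2]>a)&(W[...,2]<b)]; print(a,b,len(Q),np.median(Q,0),rect(Q))
m=np.zeros(d.shape,bool); m[0:155,325:445]=1
for a,b in [(68,80),(36,47)]:
    Q=W[m&(W[...,2]>a)&(W[...,2]<b)]; print("cover",a,b,len(Q),np.median(Q,0),rect(Q))
cv2.imwrite("pics/z1.png",np.hstack([cv2.resize(p[130:260,235:335],None,fx=4,fy=4,interpolation=2),cv2.resize(p[170:300,390:505],None,fx=3.4,fy=4,interpolation=2)]))
```

```text
bench 0.1784980145293389
72 84 698 [433.01756758 224.93621409  78.02704156] (array([430.8, 222.7]), array([ 9.6, 96.4]), np.float32(36.17))
28 38 1229 [457.47869865 227.60762587  33.13663117] (array([431.1, 223.1]), array([ 81., 131.]), np.float32(35.3))
cover 68 80 8451 [609.8904726  211.49645434  74.30354249] (array([608. , 207.9]), array([ 61.1, 120.5]), np.float32(47.53))
cover 36 47 4735 [590.81910198 220.0839832   42.22310188] (array([608.2, 207.7]), array([106.7, 142.5]), np.float32(47.8))
```

View pics/z1.png

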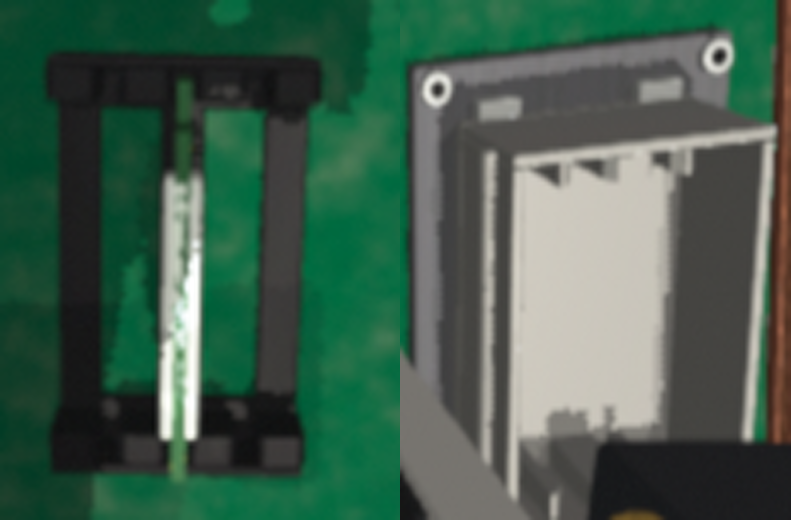

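```bash
python3 -m handwheel '[[0,0,0,0,0,-5.8],[-0.02,0.03,0,0,0,0],[-0.03,0.045,0,0,0,0],[-0.03,0.045,0,0,0,0],[-0.03,0.045,0,0,0,0],[-0.031,0.042,0,0,0,0],[0,0,0,0,0,0],[0,0,0,0,0,0],[0,0,0,0,0,0]]'
python3 - <<'E'
from h import *
p,d,V,s=snap("wrist","w2"); print(s["tcp_pos"],s["tcp_rot"],s["q"])
cv2.imwrite("pics/z2.png",cv2.resize(p[60:310,140:420,::-1],None,fx=2.4,fy=2.4,interpolation=2))
W=cloud("wrist",d,V)
m=np.zeros(d.shape,bool); m[40:290,140:420]=1
for a,b in [(52,60),(44,51),(5,10.5)]:
    Q=W[m&(W[...,2]>a)&(W[...,2]<b)]; print(a,b,len(Q),np.median(Q,0),rect(Q))
E
```

```text
time_s: 4.2
tcp_pos: [466.0, -8.5, 404.7]
tcp_rot: [[0.74, 0.672, -0.0], [0.672, -0.74, 0.0], [0.0, -0.0, -1.0]]
ft_force: [-0.9, -0.7, -0.4]
grip_width: 93.9
[465.99033364  -8.50283191 404.65811267] [[ 7.40327968e-01  6.72245861e-01 -5.30851875e-05]
 [ 6.72245858e-01 -7.40327950e-01  1.80373857e-04]
 [ 8.19551309e-05 -1.69222109e-04 -9.99999982e-01]] [-5.55092137e+00  6.40413333e+00  1.00143532e+02  1.04234863e-02
  7.34563615e+01  4.22054709e+01]
52 60 1495 [508.86831513  12.26583665  55.90483548] (array([504.7,  10.3]), array([ 88.2, 128.6]), np.float32(42.25))
44 51 739 [502.67901176  -2.87109436  47.28564911] (array([504.8,  10.2]), array([ 93. , 122.5]), np.float32(42.36))
5 10.5 4211 [498.85176022  56.84335425   7.80196048] (array([513.3,  39.5]), array([241.1, 344.1]), np.float32(126.14))
```

View pics/z2.png

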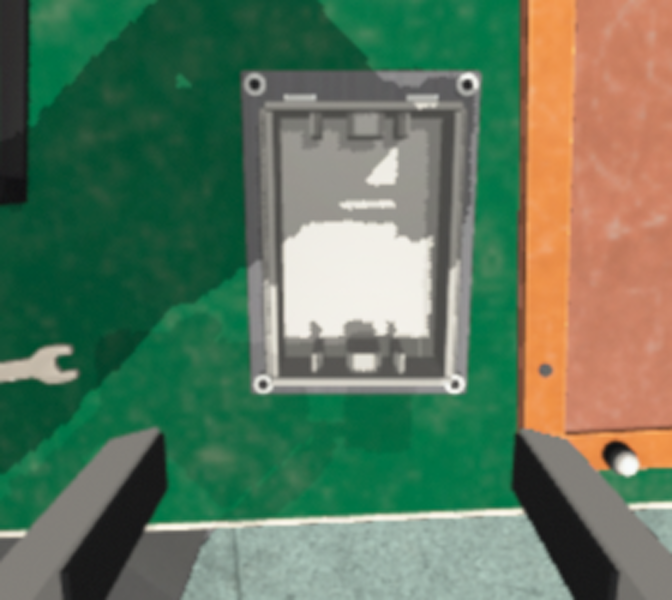

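The box is centred near pixel (360,240) in the zoomed view. The narrow slots lie to the right of the centre blocks (columns 380-394) and the wide ones to the left (322-350), so narrow is on the tool +y side. I'll measure the slots next.

Run:
```python
from h import *
d=np.load("pics/w2.npy"); V=np.load("pics/w2_V.npy"); W=cloud("wrist",d,V); p=cv2.imread("pics/w2.png")
a=np.radians(42.3); ex=np.array([np.cos(a),np.sin(a)]); ey=np.array([-ex[1],ex[0]])  # candidate enclosure axes
O=np.array([504.8,10.3])
U=(W[...,:2]-O)@np.c_[ex,ey]
# rectified ortho image of height in box frame at z~48 : list rib pts
for sx in (1,-1):
    m=(abs(U[...,1])<38)&(U[...,0]*sx>50)&(U[...,0]*sx<61)&(W[...,2]>44)&(W[...,2]<52)
    h,e=np.histogram(U[m][:,1],bins=np.arange(-38,39,1)); print(sx,[(int(b),int(n)) for b,n in zip(e,h) if n])
# wall faces at rims
m=(W[...,2]>53)&(W[...,2]<59)
A=U[m]
for n,sel,c in [("x+",A[:,0]>58,0),("x-",A[:,0]<-58,0),("y+",A[:,1]>37,1),("y-",A[:,1]<-37,1)]:
    v=A[sel][:,c]; v=v[abs(v)<70]; print(n,np.percentile(v,[2,50,98]).round(1),len(v))
# pixel check of narrow slot
# homography: rectify at z=48 and z=56
for z in (48,):
    g=[(x,y) for x,y in [(-70,50),(70,50),(70,-50),(-70,-50)]]
    X=np.array([np.r_[O+x*ex+y*ey,z] for x,y in g]); uv=proj("wrist",V,X).astype(np.float32)
    H=cv2.getPerspectiveTransform(uv,np.float32([(0,0),(700,0),(700,500),(0,500)]))
    cv2.imwrite("pics/r2.png",cv2.warpPerspective(p,H,(700,500),flags=cv2.INTER_CUBIC))
```

```text
1 [(-37, 1), (-34, 1), (-27, 1), (-21, 10), (-20, 9), (-19, 9), (-18, 11), (-17, 7), (-10, 4), (-9, 10), (-8, 10), (-7, 5), (-6, 6), (-5, 9), (-4, 10), (-3, 10), (-2, 10), (-1, 10), (0, 10), (1, 10), (2, 10), (3, 10), (4, 10), (5, 9), (6, 7), (10, 1), (20, 7), (21, 10), (22, 10), (23, 10)]
-1 [(-38, 2), (-37, 1), (-36, 1), (-34, 2), (-33, 2), (-32, 1), (-30, 1), (-29, 1), (-28, 1), (-27, 1), (-26, 1), (-25, 1), (-24, 1), (-23, 1), (-22, 1), (-21, 10), (-20, 9), (-19, 8), (-18, 9), (-17, 3), (-16, 1), (-15, 1), (-14, 1), (-13, 1), (-11, 1), (-9, 10), (-8, 10), (-7, 10), (-6, 10), (-5, 2), (-4, 7), (-3, 9), (-2, 10), (-1, 9), (0, 10), (1, 9), (3, 10), (4, 10), (5, 10), (6, 9), (7, 2), (9, 2), (10, 2), (11, 2), (12, 2), (13, 1), (14, 1), (16, 2), (18, 2), (19, 9), (20, 9), (21, 2), (22, 8), (23, 10), (24, 1), (25, 2), (28, 1), (29, 2), (30, 1), (31, 1), (32, 2), (34, 1), (35, 1), (37, 2)]
x+ [58.7 62.2 67. ] 385
x- [-64.3 -62.1 -58.8] 309
y+ [38.8 42.1 66.1] 542
y- [-43.7 -41.4 -38.1] 479
```

View pics/r2.png

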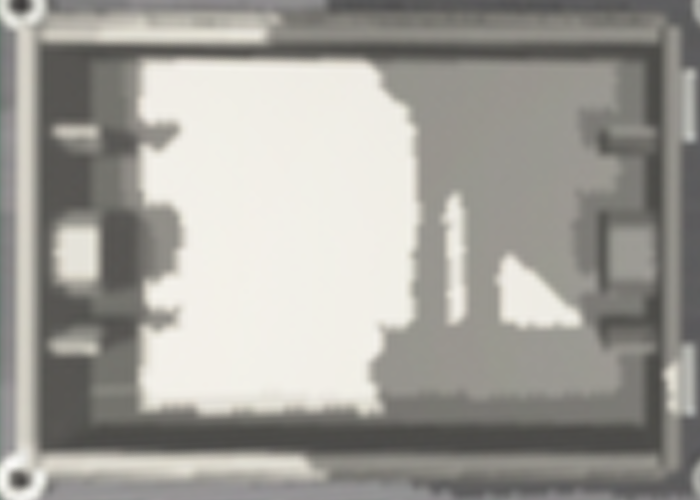

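```bash
python3 -m handwheel '[[0.02,-0.03,0,0,0,0],[0.022,-0.033,0,0,0,0],[0.022,-0.033,0,0,0,0],[0.022,-0.033,0,0,0,0],[0.022,-0.033,0,0,0,0],[0.0216,-0.0328,0,0,0,6.1],[0,0,0.02,0,0,0],[0,0,0.03,0,0,0],[0,0,0,0,0,0],[0,0,0,0,0,0]]'
python3 - <<'E'
from h import *
p,d,V,s=snap("wrist","w3"); print(s["tcp_pos"],s["tcp_rot"])
W=cloud("wrist",d,V)
R=s["tcp_rot"];U=(W[...,:2]-np.array([431,222.8]))
a=np.radians(36.1);U=U@np.array([[np.cos(a),-np.sin(a)],[np.sin(a),np.cos(a)]])
m=(W[...,2]>74)&(W[...,2]<83)&(abs(U[...,0])<65)&(abs(U[...,1])<25)
Q=W[m];print(len(Q),np.median(Q,0),rect(Q), np.percentile(U[m],[1,50,99],axis=0).round(1))
q=np.polyfit(U[m][:,0],U[m][:,1],1);print("tilt deg",np.degrees(q[0]),q[1])
m=(W[...,2]>28)&(W[...,2]<38)&(abs(U[...,0])<80)&(abs(U[...,1])<55);print(rect(W[m]))
cv2.imwrite("pics/z3.png",p[:,:,::-1])
E
```

```text
time_s: 5.25
tcp_pos: [431.1, 222.5, 355.3]
tcp_rot: [[0.808, 0.59, -0.0], [0.59, -0.808, -0.0], [-0.0, -0.0, -1.0]]
ft_force: [-0.7, 0.5, 0.7]
grip_width: 93.9
[431.11109769 222.48461799 355.27799926] [[ 8.07577642e-01  5.89761171e-01 -3.35670019e-04]
 [ 5.89761174e-01 -8.07577704e-01 -1.01515831e-04]
 [-3.30949718e-04 -1.15983229e-04 -9.99999939e-01]]
970 [433.07050632 225.17429094  78.03078861] (array([430.7, 222.9]), array([ 9.9, 95.8]), np.float32(35.73)) [[-45.2  -4.7]
 [  3.    0.6]
 [ 46.2   5.3]]
tilt deg -0.7216083593830757 0.48389881675328267
(array([431.1, 223.6]), array([ 81.5, 130.4]), np.float32(35.3))
```

View pics/z3.png

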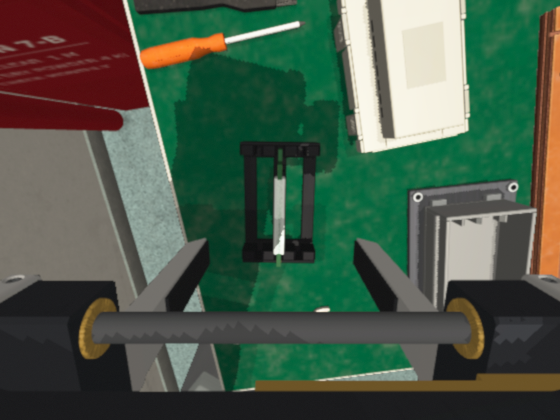

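The bar is centred between the jaws at about (280,215), so I'm descending to grip it.

```bash
python3 -m handwheel '[[0,0,0.02,0,0,0.6],[0,0,0.025,0,0,0],[0,0,0.025,0,0,0],[0,0,0.02,0,0,0],[0,0,0.0113,0,0,0],[0,0,0,0,0,0],[0,0,0,0,0,0]]'
python3 -m handwheel '[[0,0,0,0,0,0],[0,0,0,0,0,0],[0,0,0,0,0,0],[0,0,0,0,0,0],[0,0,0,0,0,0],[0,0,0,0,0,0],[0,0,0,0,0,0],[0,0,0,0,0,0]]' -0.95
```

```text
time_s: 6.0
tcp_pos: [431.8, 221.9, 254.5]
tcp_rot: [[0.815, 0.58, 0.001], [0.58, -0.815, 0.001], [0.001, 0.0, -1.0]]
ft_force: [0.5, -0.4, 0.6]
grip_width: 94.0
time_s: 6.8
tcp_pos: [431.4, 221.7, 253.3]
tcp_rot: [[0.815, 0.58, -0.0], [0.58, -0.815, -0.0], [-0.0, 0.0, -1.0]]
ft_force: [0.1, -0.4, -1.2]
grip_width: 33.4
```

```bash
python3 -m handwheel '[[0,0,0,0,0,0],[0,0,0,0,0,0],[0,0,0,0,0,0],[0,0,0,0,0,0],[0,0,0,0,0,0],[0,0,0,0,0,0]]'
python3 -m handwheel '[[0,0,-0.01,0,0,0],[0,0,-0.02,0,0,0],[0,0,-0.025,0,0,0],[0,0,-0.025,0,0,0],[0,0,0,0,0,0],[0,0,0,0,0,0]]'
python3 - <<'E'
from h import *
p,d,V,s=snap("wrist","w4"); print(s["tcp_pos"],s["tcp_rot"],s["ft_force"],s["moment"],s["grip_width"])
W=cloud("wrist",d,V)
x=s["tcp_rot"][:,0];y=s["tcp_rot"][:,1]
T=(W-s["tcp_pos"])@s["tcp_rot"]
m=(T[...,2]>165)&(T[...,2]<195)&(abs(T[...,1])<9)&(abs(T[...,0])<70)
Q=T[m];print(len(Q),np.percentile(Q,[1,50,99],axis=0).round(1))
snap("side","s4");snap("top","t4")
E
```

```text
time_s: 7.4
tcp_pos: [431.3, 221.9, 253.3]
tcp_rot: [[0.815, 0.58, -0.0], [0.58, -0.815, 0.0], [-0.0, -0.001, -1.0]]
ft_force: [-2.7, 4.5, 1.3]
grip_width: 9.8
time_s: 8.0
tcp_pos: [431.3, 221.5, 333.3]
tcp_rot: [[0.815, 0.58, 0.001], [0.58, -0.815, -0.0], [0.001, 0.001, -1.0]]
ft_force: [-0.5, -0.4, -0.9]
grip_width: 10.0
[431.33576868 221.49854707 333.29801989] [[ 8.14577418e-01  5.80054380e-01  7.38580426e-04]
 [ 5.80054622e-01 -8.14577567e-01 -1.50103316e-04]
 [ 5.14562960e-04  5.50687762e-04 -9.99999716e-01]] [-0.46416523 -0.39590646 -0.87040334] [-0.06394556  0.14568803  0.01247251] 9.979582605464456
2420 [[-28.2  -8.3 166.8]
 [  8.7   0.9 175.4]
 [ 48.2   8.2 191.7]]
```

View pics/w4.png

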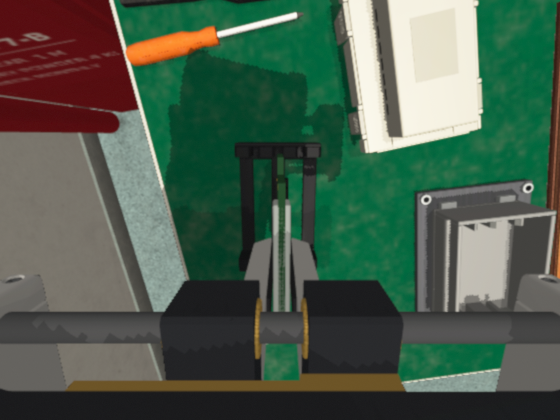

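View pics/s4.png

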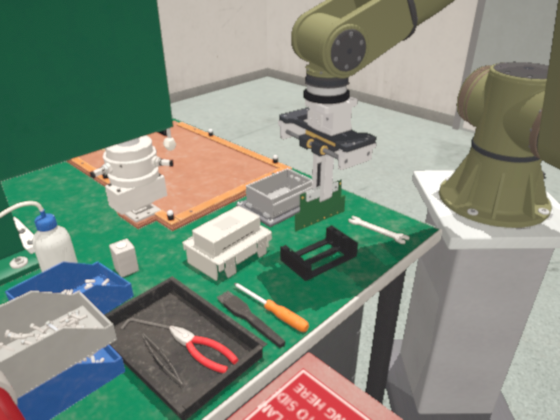

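The board is gripped: jaws at 10 mm, board clear of the rack, hanging upright. I'm carrying it over the narrow guide.

```bash
python3 -m handwheel '[[0,0,0,0,0,-6.85],[-0.008,0.018,0,0,0,0],[-0.0145,0.036,0,0,0,0],[-0.0145,0.036,0,0,0,0],[-0.0145,0.036,0,0,0,0],[-0.0145,0.036,0,0,0,0],[-0.0145,0.036,0,0,0,0],[-0.007,0.0206,0,0,0,0],[0,0,0,0,0,0],[0,0,0,0,0,0],[0,0,0,0,0,0]]'
python3 - <<'E'
from h import *
p,d,V,s=snap("wrist","w5"); print(s["tcp_pos"],s["tcp_rot"],s["q"])
W=cloud("wrist",d,V); x=s["tcp_rot"][:2,0]; print("yaw",np.degrees(np.arctan2(x[1],x[0])))
a=np.radians(42.3); ex=np.array([np.cos(a),np.sin(a)]); ey=np.array([-ex[1],ex[0]]);O=np.array([504.8,10.3])
U=(W[...,:2]-O)@np.c_[ex,ey]
print("tcp in box",(s["tcp_pos"][:2]-O)@np.c_[ex,ey])
m=(abs(U[...,1])<38)&(U[...,0]>50)&(U[...,0]<60)&(W[...,2]>44)&(W[...,2]<52)
h,e=np.histogram(U[m][:,1],bins=np.arange(-38,39,1)); print([(int(b),int(n)) for b,n in zip(e,h) if n])
m=(W[...,2]>53)&(W[...,2]<59)&(abs(U[...,0])<80)&(abs(U[...,1])<60); A=U[m]
for n,sel,c in [("x+",(A[:,0]>58),0),("y+",(A[:,1]>37),1),("y-",(A[:,1]<-37),1)]:
    v=A[sel][:,c]; v=v[abs(v)<70]; print(n,np.percentile(v,[2,50,98]).round(1),len(v))
m=(W[...,2]>90)&(W[...,2]<150)&(abs(U[...,1]+13)<3.5)&(U[...,0]>0)&(U[...,0]<70);print("board far end",np.percentile(U[m],[50,98,99.5],axis=0),m.sum())
snap("top","t5");snap("side","s5")
cv2.imwrite("pics/z5.png",cv2.resize(p[60:320,140:420,::-1],None,fx=2.3,fy=2.3,interpolation=2))
E
```

```text
time_s: 9.25
tcp_pos: [513.6, 1.9, 332.9]
tcp_rot: [[0.739, 0.674, -0.001], [0.674, -0.739, 0.0], [-0.001, -0.001, -1.0]]
ft_force: [-1.2, -0.2, -1.1]
grip_width: 9.8
[513.57907151   1.89422843 332.91441611] [[ 7.38993221e-01  6.73712309e-01 -8.62619832e-04]
 [ 6.73712618e-01 -7.38993436e-01  9.63008852e-05]
 [-5.72591302e-04 -6.52323567e-04 -9.99999623e-01]] [-3.87557559e+00  1.67484780e+01  9.77901411e+01  2.37837204e-03
  6.55110653e+01  4.37691825e+01]
yaw 42.35426579804813
tcp in box [  0.83608482 -12.12559501]
[(-21, 11), (-20, 11), (-19, 21), (-18, 10), (-17, 5), (-10, 9), (-9, 10), (-8, 10), (-7, 10), (-6, 11), (-5, 11), (-4, 18), (-3, 14), (-2, 11), (-1, 11), (0, 11), (1, 10), (2, 10), (3, 12), (4, 11), (5, 10), (6, 13), (7, 1), (19, 7), (20, 11), (21, 18), (22, 11), (23, 10)]
x+ [58.7 62.9 65.2] 485
y+ [38.5 41.8 44. ] 679
y- [-43.7 -41.6 -39.2] 508
board far end [[ 51.06006152 -12.74293987]
 [ 59.80057943 -10.46249304]
 [ 59.83365524  -9.89207581]] 199
```

View pics/z5.png

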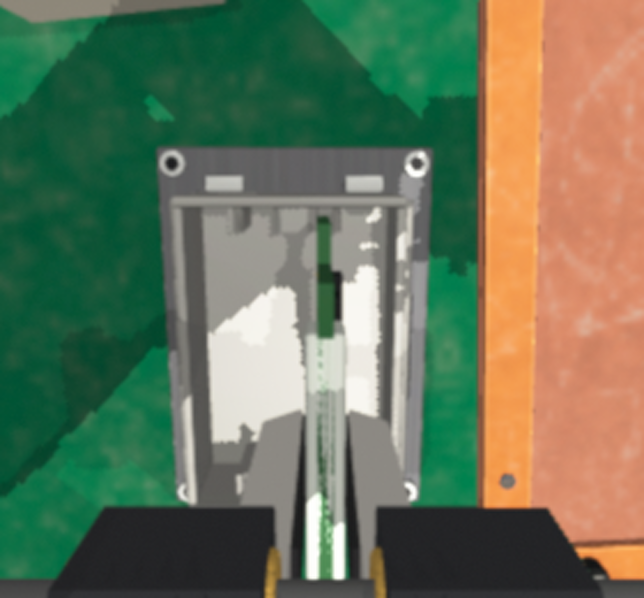

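View pics/s5.png

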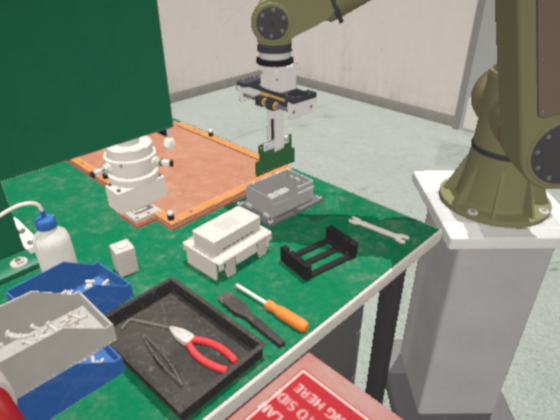

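In the wrist view the board's far end is 0.8 mm off in x and 0.5 mm off in y relative to the narrow slot. I'll correct that and lower it in stages.

```bash
python3 -m handwheel '[[-0.0007,0.0006,0.01,0,0,0],[0,0,0.012,0,0,0],[0,0,0.01,0,0,0],[0,0,0.005,0,0,0],[0,0,0,0,0,0],[0,0,0,0,0,0]]'
python3 -m handwheel '[[0,0,0.004,0,0,0],[0,0,0.004,0,0,0],[0,0,0.004,0,0,0],[0,0,0,0,0,0]]'
python3 - <<'E'
from h import *
p,d,V,s=snap("wrist","w6"); print(s["tcp_pos"],s["ft_force"],s["moment"])
cv2.imwrite("pics/z6.png",cv2.resize(p[60:320,140:420,::-1],None,fx=2.3,fy=2.3,interpolation=2))
E
```

```text
time_s: 10.0
tcp_pos: [513.8, 0.2, 296.4]
tcp_rot: [[0.74, 0.673, 0.0], [0.673, -0.74, -0.0], [0.0, 0.0, -1.0]]
ft_force: [-1.1, 0.0, -0.5]
grip_width: 10.0
time_s: 10.4
tcp_pos: [513.6, 0.2, 283.7]
tcp_rot: [[0.74, 0.673, -0.001], [0.673, -0.74, 0.0], [-0.001, -0.001, -1.0]]
ft_force: [-0.5, -0.4, -1.1]
grip_width: 9.9
[5.13605352e+02 2.23431417e-01 2.83720319e+02] [-0.5133406  -0.43968528 -1.13219527] [-0.05827339  0.0860763  -0.02085811]
```

View pics/z6.png

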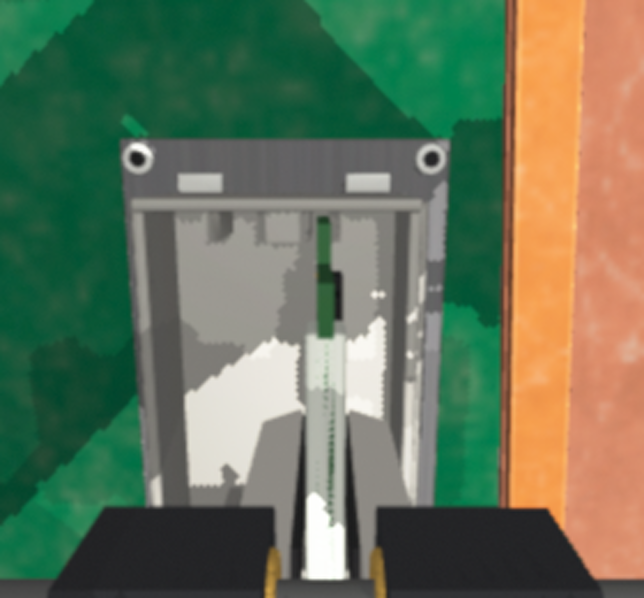

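No contact forces, and the board's end sits between the ribs. Continuing down.

```bash
python3 -m handwheel '[[0,0,0.006,0,0,0],[0,0,0.006,0,0,0],[0,0,0.006,0,0,0],[0,0,0.003,0,0,0],[0,0,0,0,0,0]]'
python3 -m handwheel '[[0,0,0.0015,0,0,0],[0,0,0.0015,0,0,0],[0,0,0,0,0,0]]'
```

```text
time_s: 10.95
tcp_pos: [513.6, 0.2, 262.7]
tcp_rot: [[0.74, 0.673, -0.001], [0.673, -0.74, 0.0], [-0.001, -0.001, -1.0]]
ft_force: [-0.0, 0.5, -2.6]
grip_width: 9.9
time_s: 11.25
tcp_pos: [513.7, 0.3, 260.3]
tcp_rot: [[0.74, 0.673, -0.0], [0.673, -0.74, 0.0], [0.0, -0.0, -1.0]]
ft_force: [-0.5, 2.2, -1.6]
grip_width: 9.8
```

```bash
python3 -m handwheel '[[0,0,0.0008,0,0,0],[0,0,0.0005,0,0,0],[0,0,0,0,0,0]]'
python3 -m handwheel '[[0,0,0,0,0,0],[0,0,0,0,0,0],[0,0,0,0,0,0],[0,0,0,0,0,0]]' -0.6
python3 -m handwheel '[[0,0,-0.01,0,0,0],[0,0,-0.02,0,0,0],[0,0,-0.03,0,0,0],[0,0,-0.03,0,0,0],[0,0,0,0,0,0],[0,0,0,0,0,0]]'
python3 - <<'E'
from h import *
p,d,V,s=snap("wrist","w7"); print(s["tcp_pos"],s["ft_force"],s["grip_width"])
W=cloud("wrist",d,V)
a=np.radians(42.3); ex=np.array([np.cos(a),np.sin(a)]); ey=np.array([-ex[1],ex[0]]);O=np.array([504.8,10.3])
U=(W[...,:2]-O)@np.c_[ex,ey]
m=(W[...,2]>70)&(W[...,2]<95)&(abs(U[...,0])<60)&(abs(U[...,1]+13)<12)
Q=W[m];print(len(Q),np.median(Q,0),rect(Q),np.percentile(U[m],[1,50,99],axis=0))
cv2.imwrite("pics/z7.png",cv2.resize(p[60:320,140:420,::-1],None,fx=2.3,fy=2.3,interpolation=2))
p,d,V,s=snap("top","t7")
W=cloud("top",d,V);U=(W[...,:2]-O)@np.c_[ex,ey]
m=(W[...,2]>70)&(W[...,2]<95)&(abs(U[...,0])<60)&(abs(U[...,1]+13)<15);Q=W[m];print(len(Q),np.median(Q,0) if len(Q) else 0)
p,d,V,s=snap("side","s7");cv2.imwrite("pics/zs7.png",cv2.resize(p[100:280,180:380,::-1],None,fx=3.3,fy=3.3,interpolation=2))
E
```

```text
time_s: 11.55
tcp_pos: [513.7, 0.2, 259.5]
tcp_rot: [[0.74, 0.673, 0.0], [0.673, -0.74, 0.0], [0.0, 0.0, -1.0]]
ft_force: [-4.6, 3.6, 6.4]
grip_width: 9.8
time_s: 11.95
tcp_pos: [513.8, 0.1, 259.1]
tcp_rot: [[0.74, 0.673, 0.0], [0.673, -0.74, -0.0], [0.0, 0.0, -1.0]]
ft_force: [-0.8, 1.2, -0.7]
grip_width: 18.8
time_s: 12.55
tcp_pos: [513.6, 0.2, 349.7]
tcp_rot: [[0.74, 0.673, 0.001], [0.673, -0.74, -0.0], [0.001, 0.001, -1.0]]
ft_force: [-1.3, -0.2, -0.3]
grip_width: 18.7
[5.13595632e+02 2.13413710e-01 3.49676457e+02] [-1.25528093 -0.18686416 -0.27301096] 18.734289247005254
1108 [513.73583931   5.15333148  83.79753305] (array([511.1,   3.1]), array([ 9.9, 96.5]), np.float32(42.3)) [[-46.07396306 -14.50960644]
 [  3.29894672  -9.99073313]
 [ 47.16338759  -4.69252323]]
87 [530.91411653  23.27710372  84.08202804]
```

View pics/z7.png

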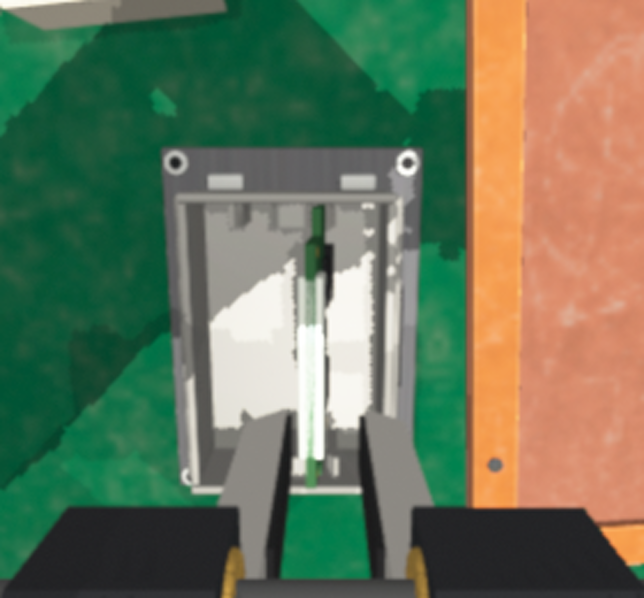

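View pics/zs7.png

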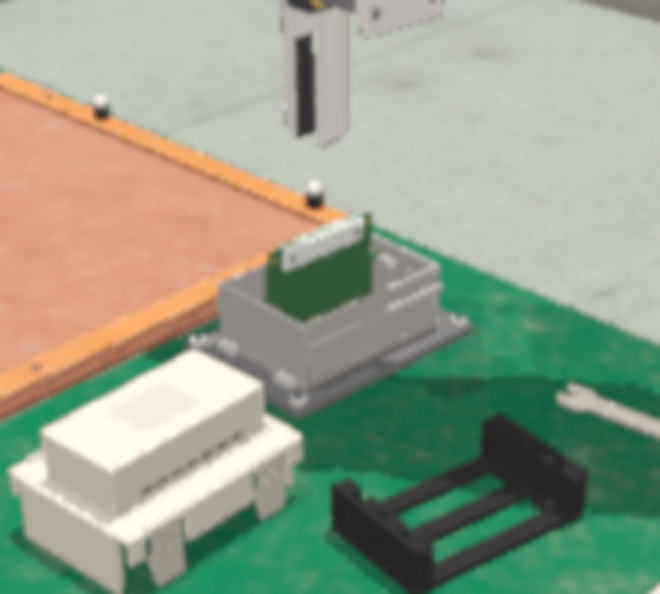

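The board's top is at z=84 (fully home). It leans slightly within the slot play, about 0.05 rad, which is in tolerance. Next is the cover.

```bash
python3 -m handwheel '[[0,0,0,0,0,-5.35],[0.02,-0.006,0,0,0,0],[0.036,-0.012,0,0,0,0],[0.036,-0.012,0,0,0,0],[0.036,-0.012,0,0,0,0],[0.036,-0.012,0,0,0,0],[0.036,-0.012,0,0,0,0],[0.017,-0.0042,0,0,0,0],[0,0,0,0,0,0],[0,0,0,0,0,0],[0,0,0,0,0,0]]' 1
python3 - <<'E'
from h import *
p,d,V,s=snap("wrist","w8"); x=s["tcp_rot"][:2,0]; print(s["tcp_pos"],np.degrees(np.arctan2(x[1],x[0])))
W=cloud("wrist",d,V)
T=(W-s["tcp_pos"])@s["tcp_rot"]
m0=(abs(T[...,0])<85)&(abs(T[...,1])<75)
for a,b in [(70,80),(36,47)]:
    m=m0&(W[...,2]>a)&(W[...,2]<b);Q=W[m]; print(a,len(Q),rect(Q),np.percentile(T[m],[1,50,99],axis=0).round(1).tolist())
E
```

```text
time_s: 13.8
tcp_pos: [607.8, 207.0, 348.7]
tcp_rot: [[0.674, 0.739, -0.001], [0.739, -0.674, -0.0], [-0.001, -0.0, -1.0]]
ft_force: [-1.1, -0.5, 0.1]
grip_width: 93.6
[607.81659706 206.97238416 348.71452434] 47.61251310352144
70 8500 (array([608.4, 208. ]), array([ 60.1, 118.5]), np.float32(47.73)) [[-56.6, -29.4, 273.0], [6.4, -0.1, 274.6], [59.7, 29.1, 276.1]]
36 5973 (array([608.2, 207.6]), array([106.2, 141.9]), np.float32(47.71)) [[-66.9, -52.0, 304.6], [20.3, 1.7, 306.6], [71.8, 51.9, 308.4]]
```

View pics/w8.png

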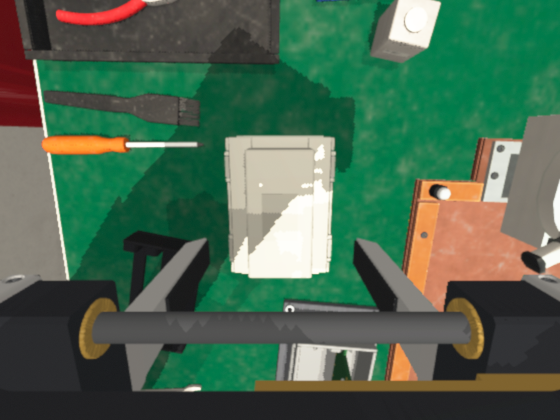

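The cover is centred between the jaws, with about +1 mm still to go in x. Descending and gripping the dome.

```bash
python3 -m handwheel '[[0.0009,-0.0001,0.02,0,0,0],[0,0,0.025,0,0,0],[0,0,0.025,0,0,0],[0,0,0.02,0,0,0],[0,0,0.0102,0,0,0],[0,0,0,0,0,0],[0,0,0,0,0,0]]'
python3 -m handwheel '[[0,0,0,0,0,0],[0,0,0,0,0,0],[0,0,0,0,0,0],[0,0,0,0,0,0],[0,0,0,0,0,0],[0,0,0,0,0,0],[0,0,0,0,0,0],[0,0,0,0,0,0]]' -0.2
```

```text
time_s: 14.55
tcp_pos: [608.7, 208.4, 249.9]
tcp_rot: [[0.674, 0.739, 0.001], [0.739, -0.674, 0.0], [0.001, 0.001, -1.0]]
ft_force: [-0.2, 0.3, 0.1]
grip_width: 94.3
time_s: 15.35
tcp_pos: [608.5, 208.7, 249.0]
tcp_rot: [[0.674, 0.739, 0.0], [0.739, -0.674, 0.0], [0.0, 0.0, -1.0]]
ft_force: [-0.9, -0.0, 3.6]
grip_width: 59.8
```

```bash
python3 -m handwheel '[[0,0,-0.01,0,0,0],[0,0,-0.02,0,0,0],[0,0,-0.025,0,0,0],[0,0,-0.025,0,0,0],[0,0,-0.025,0,0,0],[0,0,-0.01,0,0,0],[0,0,0,0,0,5.3],[0,0,0,0,0,0],[0,0,0,0,0,0]]'
python3 -m handwheel '[[-0.02,0.007,0,0,0,0],[-0.035,0.0128,0,0,0,0],[-0.035,0.0128,0,0,0,0],[-0.035,0.0128,0,0,0,0],[-0.035,0.0128,0,0,0,0],[-0.03,0.011,0,0,0,0],[-0.0194,0.0075,0,0,0,0],[0,0,0,0,0,0],[0,0,0,0,0,0],[0,0,0,0,0,0]]'
python3 - <<'E'
from h import *
p,d,V,s=snap("wrist","w9"); x=s["tcp_rot"][:2,0]; print(s["tcp_pos"],np.degrees(np.arctan2(x[1],x[0])),s["ft_force"],s["moment"])
R=s["tcp_rot"];D=np.array([505.2,11.05,0])-s["tcp_pos"];print("remaining tool",R.T@D)
W=cloud("wrist",d,V);T=(W-s["tcp_pos"])@R
for a,b in [(168,176),(200,212)]:
    m=(abs(T[...,0])<80)&(abs(T[...,1])<62)&(T[...,2]>a)&(T[...,2]<b);print(m.sum(),np.percentile(T[m],[1,50,99],axis=0).round(1).tolist())
snap("side","s9");snap("top","t9")
E
```

```text
time_s: 16.25
tcp_pos: [608.5, 208.6, 363.0]
tcp_rot: [[0.737, 0.675, -0.001], [0.675, -0.737, -0.0], [-0.001, -0.001, -1.0]]
ft_force: [0.1, 0.8, -2.9]
grip_width: 60.4
time_s: 17.25
tcp_pos: [505.8, 11.5, 363.6]
tcp_rot: [[0.738, 0.675, -0.0], [0.675, -0.738, 0.0], [-0.0, -0.0, -1.0]]
ft_force: [-0.2, 1.1, -3.0]
grip_width: 59.9
[505.75515149  11.46059665 363.64847864] 42.43366995742045 [-0.22412571  1.14238924 -3.03830582] [-0.05338728  0.1596312  -0.0188965 ]
remaining tool [-6.49924585e-01  3.36437195e-02  3.63648552e+02]
16874 [[-58.8, -28.8, 171.2], [15.0, 1.3, 174.8], [58.2, 31.0, 175.9]]
7807 [[-47.3, -50.7, 204.7], [48.9, 0.8, 206.9], [69.9, 53.0, 208.6]]
```

View pics/w9.png

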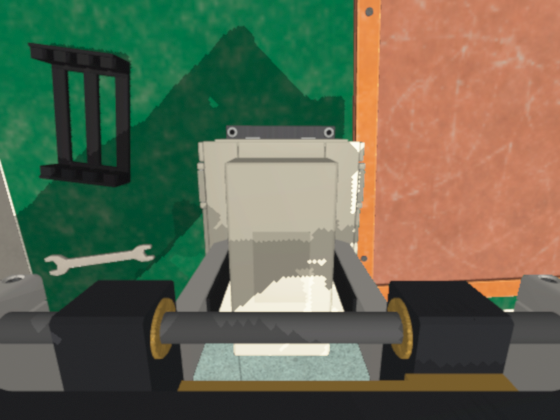

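View pics/s9.png

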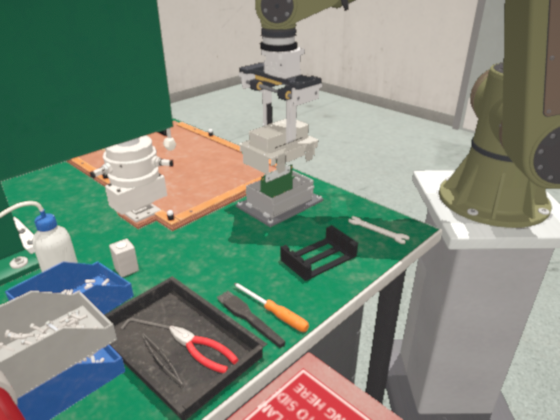

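The cover is centred on the dome and hangs over the box; the board is visible beneath it in the side view at (278,183). Lowering it.

```bash
python3 -m handwheel '[[-0.0008,0,0.01,0,0,0.1],[0,0,0.015,0,0,0],[0,0,0.015,0,0,0],[0,0,0.01,0,0,0],[0,0,0,0,0,0]]'
python3 -m handwheel '[[0,0,0.006,0,0,0],[0,0,0.006,0,0,0],[0,0,0.006,0,0,0],[0,0,0,0,0,0]]'
python3 -m handwheel '[[0,0,0.003,0,0,0],[0,0,0.003,0,0,0],[0,0,0,0,0,0]]'
```

```text
time_s: 17.9
tcp_pos: [504.7, 10.5, 312.2]
tcp_rot: [[0.74, 0.673, -0.003], [0.673, -0.74, 0.0], [-0.002, -0.002, -1.0]]
ft_force: [-0.6, -0.2, -2.7]
grip_width: 59.9
time_s: 18.3
tcp_pos: [504.7, 10.3, 295.1]
tcp_rot: [[0.74, 0.672, -0.001], [0.672, -0.74, 0.0], [-0.001, -0.001, -1.0]]
ft_force: [-0.4, 0.9, -2.8]
grip_width: 59.9
time_s: 18.6
tcp_pos: [504.8, 10.4, 289.6]
tcp_rot: [[0.74, 0.672, -0.0], [0.672, -0.74, 0.0], [-0.0, -0.001, -1.0]]
ft_force: [-0.7, 2.0, -3.9]
grip_width: 59.7
```

```bash
python3 -m handwheel '[[0,0,0.002,0,0,0],[0,0,0.002,0,0,0],[0,0,0,0,0,0]]'
python3 -m handwheel '[[0,0,0.002,0,0,0],[0,0,0.001,0,0,0],[0,0,0,0,0,0]]'
python3 - <<'E'
from h import *
snap("side","s10");p=cv2.imread("pics/s10.png");cv2.imwrite("pics/zs10.png",cv2.resize(p[100:240,220:360],None,fx=4.2,fy=4.2,interpolation=2))
E
```

```text
time_s: 18.9
tcp_pos: [504.7, 10.4, 285.5]
tcp_rot: [[0.74, 0.672, -0.001], [0.672, -0.74, 0.0], [-0.0, -0.001, -1.0]]
ft_force: [-1.9, 2.8, -3.6]
grip_width: 60.2
time_s: 19.2
tcp_pos: [504.8, 10.3, 282.6]
tcp_rot: [[0.74, 0.672, -0.0], [0.672, -0.74, 0.0], [-0.0, -0.0, -1.0]]
ft_force: [-1.3, 2.9, -2.8]
grip_width: 59.8
```

View pics/zs10.png

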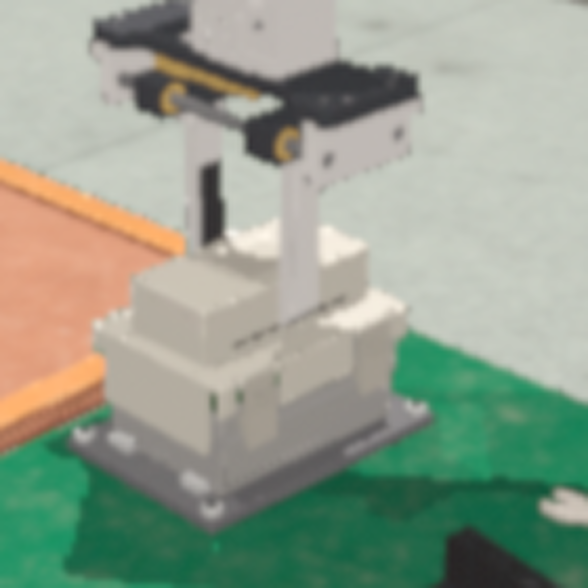

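```bash
python3 -m handwheel '[[0,-0.0004,0.001,0,0,0],[0,0,0.001,0,0,0],[0,0,0,0,0,0]]'
python3 -m handwheel '[[0,0,0.0015,0,0,0],[0,0,0,0,0,0]]'
```

```text
time_s: 19.55
tcp_pos: [504.7, 10.6, 281.0]
tcp_rot: [[0.74, 0.672, 0.001], [0.672, -0.74, -0.0], [0.0, 0.0, -1.0]]
ft_force: [-2.0, 2.4, 2.5]
grip_width: 59.8
time_s: 19.75
tcp_pos: [504.6, 10.7, 279.4]
tcp_rot: [[0.74, 0.672, 0.0], [0.672, -0.74, 0.0], [0.0, 0.0, -1.0]]
ft_force: [-2.7, 3.4, 3.2]
grip_width: 60.1
```

The rim now carries the cover's weight (Fz went from -3 to +3 N). Releasing.

```bash
python3 -m handwheel '[[0,0,0,0,0,0],[0,0,0,0,0,0],[0,0,0,0,0,0],[0,0,0,0,0,0],[0,0,0,0,0,0]]' 0.8
python3 -m handwheel '[[0,0,-0.01,0,0,0],[0,0,-0.02,0,0,0],[0,0,-0.03,0,0,0],[0,0,-0.03,0,0,0],[0,0,0,0,0,0],[0,0,0,0,0,0]]'
python3 - <<'E'
from h import *
p,d,V,s=snap("wrist","w11"); print(s["tcp_pos"],s["grip_width"])
W=cloud("wrist",d,V)
a=np.radians(42.3); ex=np.array([np.cos(a),np.sin(a)]); ey=np.array([-ex[1],ex[0]]);O=np.array([504.8,10.3])
U=(W[...,:2]-O)@np.c_[ex,ey]; m0=(abs(U[...,0])<90)&(abs(U[...,1])<65)
print(np.histogram(W[m0][:,2],bins=np.arange(60,112,2)))
m=m0&(W[...,2]>98)&(W[...,2]<112);A=np.c_[U[m],np.ones(m.sum())];c=np.linalg.lstsq(A,W[m][:,2],rcond=None)[0];print("plane",c,rect(W[m]),(rect(W[m])[0]-O)@np.c_[ex,ey])
m=m0&(W[...,2]>66)&(W[...,2]<80);print(rect(W[m]),(rect(W[m])[0]-O)@np.c_[ex,ey])
p,d,V,s=snap("side","s11");cv2.imwrite("pics/zs11.png",cv2.resize(p[100:240,220:360,::-1],None,fx=4.2,fy=4.2,interpolation=2))
E
```

```text
time_s: 20.25
tcp_pos: [504.6, 10.6, 279.3]
tcp_rot: [[0.74, 0.672, 0.0], [0.672, -0.74, -0.0], [0.0, 0.0, -1.0]]
ft_force: [-0.7, 0.9, -0.1]
grip_width: 84.5
time_s: 20.85
tcp_pos: [504.4, 10.6, 370.0]
tcp_rot: [[0.74, 0.673, 0.001], [0.673, -0.74, -0.0], [0.001, 0.001, -1.0]]
ft_force: [1.2, 0.1, 1.0]
grip_width: 84.6
[504.44451975  10.64080927 370.01448446] 84.55743246835958
(array([  43,   23,    0,    0,    7, 1595, 4422,  146,    0,    0,    8,
         50,    6,    0,    0,    0,    0,    0,    9,   54,    7, 2020,
       6914,  129,    0]), array([ 60,  62,  64,  66,  68,  70,  72,  74,  76,  78,  80,  82,  84,
        86,  88,  90,  92,  94,  96,  98, 100, 102, 104, 106, 108, 110]))
plane [-2.31195484e-04  4.35964619e-03  1.04475980e+02] (array([504.6,   9.8]), array([ 60.2, 119.9]), np.float32(42.33)) [-0.48443248 -0.23521304]
(array([503.8,   9.2]), array([106.1, 142.2]), np.float32(42.24)) [-1.47994486 -0.14058169]
```

View pics/zs11.png

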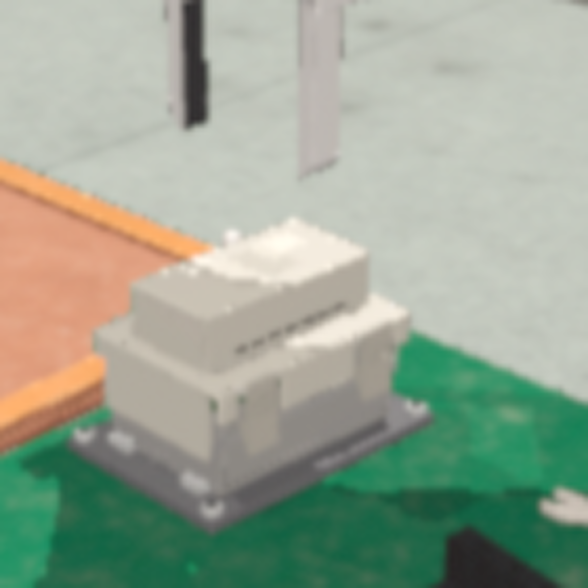

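View pics/w11.png

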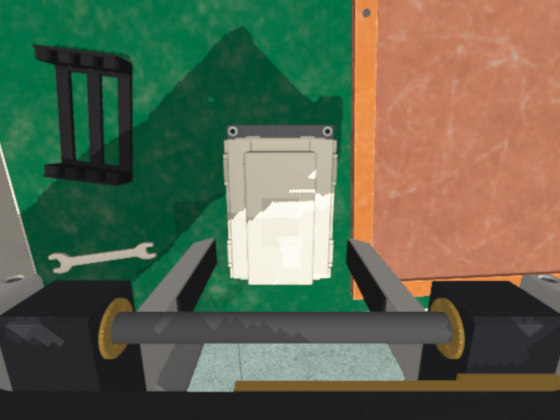

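The cover rests level on the rim: dome top at 104.5, so the dome point is at 96.5, about 0.5 mm off centre. Closing the fingers and pressing.

```bash
python3 -m handwheel '[[0,0,0.01,0,0,0],[0,0,0.01,0,0,0],[0,0,0.01,0,0,0],[0,0,0.01,0,0,0],[0,0,0,0,0,0],[0,0,0,0,0,0],[0,0,0,0,0,0],[0,0,0,0,0,0],[0,0,0,0,0,0],[0,0,0,0,0,0],[0,0,0,0,0,0],[0,0,0,0,0,0]]' -1
python3 -m handwheel '[[0,0,0.01,0,0,0],[0,0,0.01,0,0,0],[0,0,0.003,0,0,0],[0,0,0,0,0,0]]'
```

```text
time_s: 22.15
tcp_pos: [504.6, 10.6, 329.4]
tcp_rot: [[0.74, 0.672, 0.0], [0.672, -0.74, 0.0], [0.0, 0.0, -1.0]]
ft_force: [-0.1, 0.2, 0.6]
grip_width: 0.3
time_s: 22.55
tcp_pos: [504.5, 10.6, 305.5]
tcp_rot: [[0.74, 0.672, -0.002], [0.672, -0.74, 0.0], [-0.001, -0.001, -1.0]]
ft_force: [-0.5, -1.0, 0.4]
grip_width: 0.5
```

```bash
python3 -m handwheel '[[0,0,0.0015,0,0,0],[0,0,0.0015,0,0,0],[0,0,0.0015,0,0,0],[0,0,0,0,0,0]]'
```

```text
time_s: 22.95
tcp_pos: [505.0, 10.6, 303.0]
tcp_rot: [[0.74, 0.672, 0.003], [0.672, -0.74, -0.0], [0.002, 0.002, -1.0]]
ft_force: [-0.5, -0.1, 7.0]
grip_width: 0.6
```

```bash
for i in 1 2; do python3 -m handwheel '[[0,0,0.001,0,0,0],[0,0,0.001,0,0,0],[0,0,0,0,0,0]]' | egrep 'tcp_pos|ft_f'; done
```

```text
tcp_pos: [505.1, 10.5, 301.7]
ft_force: [-0.7, -0.3, 13.6]
tcp_pos: [505.2, 10.5, 299.6]
ft_force: [1.4, -1.2, 5.3]
```

```bash
for i in 1 2 3; do python3 -m handwheel '[[0,0,0.001,0,0,0],[0,0,0.001,0,0,0],[0,0,0,0,0,0]]' | egrep 'tcp_pos|ft_f'; done
```

```text
tcp_pos: [505.4, 10.3, 297.8]
ft_force: [2.8, -3.2, 12.9]
tcp_pos: [504.9, 10.5, 294.7]
ft_force: [2.6, 0.2, 3.1]
tcp_pos: [504.5, 10.7, 291.5]
ft_force: [0.4, 0.5, 0.6]
```

```bash
for i in 1 2; do python3 -m handwheel '[[0,0,0.001,0,0,0],[0,0,0.0005,0,0,0],[0,0,0,0,0,0]]' | egrep 'tcp_pos|ft_f'; done
```

```text
tcp_pos: [504.5, 10.7, 291.4]
ft_force: [-7.9, 1.6, 18.9]
tcp_pos: [504.5, 10.8, 291.2]
ft_force: [-16.1, 1.0, 36.6]
```

The force rises sharply at 291, so the cover is bottomed out. Retracting to look.

```bash
python3 -m handwheel '[[0,0,-0.003,0,0,0],[0,0,-0.02,0,0,0],[0,0,-0.03,0,0,0],[0,0,-0.035,0,0,0],[0,0,0,0,0,0],[0,0,0,0,0,0]]'
python3 - <<'E'
from h import *
p,d,V,s=snap("wrist","w12"); print(s["tcp_pos"],s["ft_force"])
W=cloud("wrist",d,V)
a=np.radians(42.3); ex=np.array([np.cos(a),np.sin(a)]); ey=np.array([-ex[1],ex[0]]);O=np.array([504.8,10.3])
U=(W[...,:2]-O)@np.c_[ex,ey]; m0=(abs(U[...,0])<90)&(abs(U[...,1])<65)
for lo,hi in [(88,98),(56,65)]:
    m=m0&(W[...,2]>lo)&(W[...,2]<hi);A=np.c_[U[m],np.ones(m.sum())];c=np.linalg.lstsq(A,W[m][:,2],rcond=None)[0];print("plane",c,rect(W[m]),(rect(W[m])[0]-O)@np.c_[ex,ey])
p,d,V,s=snap("side","s12");cv2.imwrite("pics/zs12.png",cv2.resize(p[130:240,220:360,::-1],None,fx=5.5,fy=5.4,interpolation=2))
for c in ["clip0"]:
    for r in cut_out(c,"side"): print(c,r["conf"],r["xy"])
W=cloud("side",d,V)
U=(W[...,:2]-O)@np.c_[ex,ey]
for sx in (-42,42):
  m=(abs(U[...,0]-sx)<8)&(U[...,1]>43)&(U[...,1]<70)&(W[...,2]>20)&(W[...,2]<64)
  for z in range(20,64,5):
    k=m&(W[...,2]>=z)&(W[...,2]<z+5); print(sx,z,k.sum(), np.median(U[k][:,1]).round(1) if k.sum() else None)
E
```

```text
time_s: 25.65
tcp_pos: [504.5, 10.6, 376.7]
tcp_rot: [[0.74, 0.672, 0.0], [0.672, -0.74, -0.0], [0.0, 0.0, -1.0]]
ft_force: [-0.3, -0.3, -0.9]
grip_width: 0.2
[504.46383053  10.60356865 376.70141762] [-0.29433045 -0.31264931 -0.85813699]
plane [ 2.1283659e-05 -4.7718611e-05  9.2174572e+01] (array([504.3,  10.3]), array([ 60.1, 119.2]), np.float32(42.19)) [-0.36981555  0.33650626]
plane [ 1.15117857e-03 -2.53418199e-04  6.00955876e+01] (array([504.1,  10.1]), array([106.3, 141.3]), np.float32(42.38)) [-0.65234427  0.32318254]
clip0 0.59 [280.6, 204.8]
-42 20 14 53.7
-42 25 9 53.9
-42 30 9 54.9
-42 35 7 54.1
-42 40 12 55.1
-42 45 10 54.7
-42 50 10 54.4
-42 55 16 53.3
-42 60 9 49.7
42 20 13 54.7
42 25 7 54.7
42 30 11 54.5
42 35 11 54.8
42 40 11 54.6
42 45 12 55.1
42 50 8 55.2
42 55 18 54.0
42 60 10 48.4
```

View pics/zs12.png

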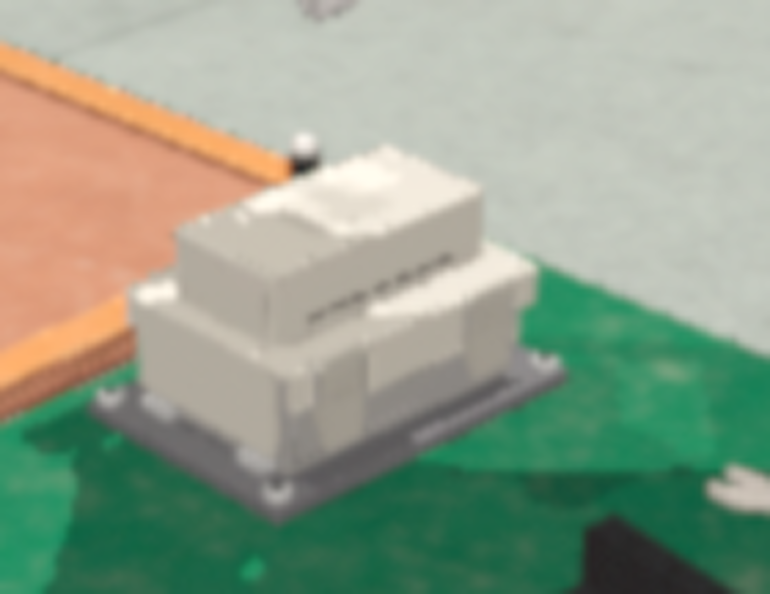

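View pics/w12.png

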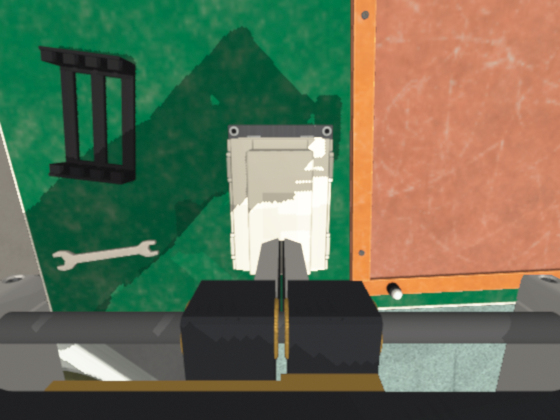

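The cover is home and level, with the dome top at 92.2 (nominal 92). Both +y clip arms hang vertically. I'll tilt the wrist camera to check the two -y arms.

```bash
python3 -m handwheel '[[0,0.02,0,0,0,0],[0,0.04,0,0,0,0],[0,0.04,0,0,0,0],[0,0.04,0,0,0,0],[0,0.02,0,0,0,0],[0,0,0,8,0,0],[0,0,0,8,0,0],[0,0,0,8,0,0],[0,0,0,8,0,0],[0,0,0,0,0,0],[0,0,0,0,0,0],[0,0,0,0,0,0]]'
python3 - <<'E'
from h import *
p,d,V,s=snap("wrist","w13"); print(s["tcp_pos"],s["q"],s["ft_force"])
W=cloud("wrist",d,V)
a=np.radians(42.3); ex=np.array([np.cos(a),np.sin(a)]); ey=np.array([-ex[1],ex[0]]);O=np.array([504.8,10.3])
U=(W[...,:2]-O)@np.c_[ex,ey]
for sx in (-42,0,42):
  m=(abs(U[...,0]-sx)<8)&(U[...,1]<-40)&(U[...,1]>-75)&(W[...,2]>12)&(W[...,2]<64)
  print(sx,[(z,int(k.sum()),float(np.median(U[k][:,1]).round(1)) if k.sum() else None) for z in range(15,64,5) for k in [m&(W[...,2]>=z)&(W[...,2]<z+5)]])
E
```

```text
time_s: 27.0
tcp_pos: [612.2, -107.7, 376.6]
tcp_rot: [[0.74, 0.571, -0.355], [0.672, -0.629, 0.39], [-0.0, -0.527, -0.85]]
ft_force: [0.1, -1.1, -0.7]
grip_width: 0.3
[ 612.18698168 -107.67827988  376.56920377] [-15.22238655  32.02547278  71.38643086  16.95005845 103.63203698
  32.55721551] [ 0.09624277 -1.07145311 -0.70078394]
-42 [(15, 3, -52.7), (20, 13, -52.6), (25, 20, -52.6), (30, 16, -52.6), (35, 12, -52.7), (40, 18, -53.0), (45, 16, -53.0), (50, 24, -52.7), (55, 119, -47.3), (60, 48, -47.3)]
0 [(15, 12, -50.0), (20, 16, -50.2), (25, 21, -50.1), (30, 2, -49.9), (35, 13, -51.6), (40, 19, -51.6), (45, 20, -51.6), (50, 23, -51.5), (55, 115, -47.4), (60, 55, -45.4)]
42 [(15, 5, -52.6), (20, 19, -52.7), (25, 16, -52.6), (30, 22, -52.7), (35, 15, -52.6), (40, 19, -53.1), (45, 18, -52.9), (50, 28, -52.8), (55, 143, -47.7), (60, 70, -46.7)]
```

View pics/w13.png

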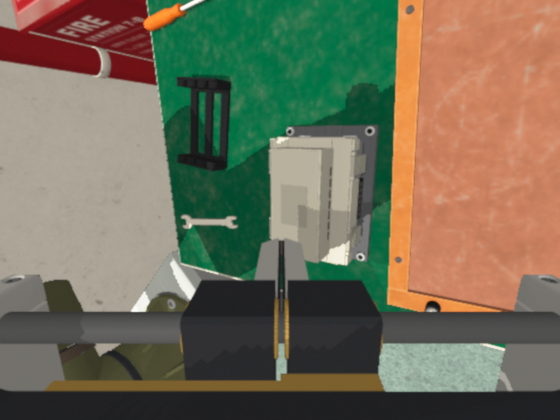

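The -y arms are vertical as well (0.4 mm over 35 mm). Something stands out at x=0 on that side, z 15–30, which matches the socket and confirms it is the -y side. Handing in.

```bash
python3 -c "
from workcell import manip
print(manip.sign_off())"
```

```text
the job is handed in; nothing more can be done
None
```

The control box is finished and handed in at about 27 s of the 61 s limit. The board is in the narrow guides and the cover is snapped on. The sign-off reports no verdict, so what follows is from my own measurements.

- **Board:** I gripped it by the bar, lifted it out of the rack and lowered it into the narrow guides. The narrow pair was identified from its measured rib spacing. After release its top edge was at z = 84 mm, which is fully home. It leaned about 0.05 rad within the slot play, putting the bar at y of about -9 to -10 mm against the -7 mm limit. I could not see it again once the cover was on.
- **Cover:** It was set on the rim, let go and measured with the dome point at about 96.5 mm and level. I then pressed it down with closed fingers. The hooks snapped at about 13 N, and the last press at the stop reached 37 N straight down (40 N in total at the wrist). That is above the 12 to 20 N the task gives for snapping. It touches the 40 N limit on pressing with the arm or gripper body, although only the fingertips touched the cover.
- **Last checks:** The dome top was at 92.2 mm (nominal 92 mm), level to about 0.001 rad, and within about 0.7 mm of centre. All four clip arms looked vertical: the -y pair to about 0.4 mm over 35 mm, the +y pair only to about 1 to 1.5 mm from the noisier side camera.
- **Clearance:** The arm was standing clear at hand-in. I never moved near the screwdriver or brush, but I did not re-measure their positions.

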